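# Close and lock the bench's dust gate

### The job

Close the dust gate on the workbench: turn the slim orange ring anticlockwise (seen from above) until its lug is pressed snugly, but not hard, into the black rubber stop, without touching the fixed metal rings above and below it. Then let go and push the red lock pin fully down behind the lug, so that the ring stays closed and still lightly squeezes the rubber. Leave the sanding block, the offcut and the clamp where they lie.

Things in the scene. Friction and masses are not known exactly. Their poses are not given: they have to be found in the camera images.
- gate: Grey housing 150 x 150 x 34 mm fixed on the bench, with an aluminium disc on it (136 mm across, top at 38 mm). Origin: centre of its underside on the bench; z up along the ring's axis. All angles here are about this axis, anticlockwise from the gate's x axis; all heights are above the bench.
- ring: Slim orange turning ring, 58 mm across, 12 mm high (height 52 to 64 mm). Origin: on the axis at height 58 mm; x axis along its lug. Friction: 0.25 N m while it moves; it stays where left. Grip it across its diameter from above, fingertips at height 53 to 60 mm; a grip line 1.95 rad ahead of the lug keeps fingers up to 30 mm wide clear of lug, stop and pin.
- top_ring: Fixed aluminium ring above the orange ring: 49 mm in diameter, so 4.5 mm inside the orange rim all round, 65.5 to 76.5 mm above the bench. Origin: on the axis at its underside. Must not be touched.
- base_ring: Fixed aluminium ring below the orange ring: 74 mm in diameter, 38 to 50 mm above the bench (it stands 8 mm out beyond the orange rim). Origin: on the axis at its underside. Must not be touched.
- rubber_stop: Adjustable stop: curved strip, steel block (to 68 mm from the axis), black rubber pad (10 mm wide along the arc, 38 to 54 mm from the axis), height up to 65 mm. Origin: on the axis at height 38 mm, turned with the gate; it does NOT tell where the pad is set: its middle lies at angle 0.40 to 0.75 rad. The pad yields 1 mm per 6 N at the lug (0.28 N m); 3 to 8 N is snug, over 12 N harms it.
- lock_pin (a joint): Travel of the lock pin in m: 0 raised, 0.013 fully down. It slides straight down, takes about 3 N, and stays where it is left. The steel pin is 8 mm thick and jams on top of the lug unless the lug has gone past it to the stop.
- lock_pin_top (a point): Centre of the top of the pin's red head (18 mm across): at angle -0.03 rad, 46 mm from the axis, height 99 mm raised, 86 mm down. A steel bracket beside it (14 mm wide, 37 to 67 mm from the axis, up to height 78 mm) guides the pin.
- sanding_block: Blue and white sanding block 110 x 62 x 36 mm lying on the bench; origin at the centre of its underside, x along its length. Leave alone.
- offcut: Brown wooden offcut 140 x 70 x 22 mm; origin at the centre of its underside, x along its length. Leave alone.
- bar_clamp: Small bar clamp, steel bar 150 mm long with two red jaws 18 mm high; origin at the middle of the bar's underside, x along the bar. Leave alone.
- lug (a point): Middle of the ring's lug, 46 mm from the axis at height 58 mm. The lug is an orange bar 8 mm wide, 10 mm high, reaching out to 53 mm from the axis. It starts at angle -0.5 to -0.15 rad and must turn anticlockwise; it first meets the rubber stop at an angle somewhere from 0.20 to 0.55 rad.
There are look-alikes about, which are no part of the job. Of the things like the gate, leave any that is purple; of the rest the larger one is meant.

How it is judged:
By the outcome, as a careful person would: the job done as asked, in the order asked, and still so for the second after the job is handed in, with the robot touching nothing.
It also fails if it takes over 67 s, if anything falls off the work surface, if the arm or the gripper's body presses on something with over 40 N, if the wrist force passes 120 N, or if a joint passes its speed limit or range.

### The arm

A 6-joint arm with a two-finger parallel gripper is mounted at the origin on the work surface. World frame = base frame: x ahead of the robot, y to its left, z up, the work surface at z = 0. Lengths are in m, angles in degrees, forces in N, time in s.
With the tool pointing down it reaches from about 0.25 to 0.775 m from the base axis. Payload 8.9 kg.
Tool frame: the origin (TCP) lies at the very end of the fingers, on their centre line; the grasp point (between the pads) lies 19 mm behind it; x points along the fingers, y is the direction in which the jaws open and shut, and the axes are right-handed (so a half turn about x gives the same grasp; the last joint's range is limited). The gripper opens to 85 mm and grips with 20 to 120 N. Pads are 22 mm wide; open, the fingers measure 114 mm over their backs; the gripper's body (76 mm by 85 mm) begins 54 mm behind the grasp point. The pads swing forward as they close: fully open they stand 13 mm farther back than shut.
Start: joints at [63.123, 16.656, -8.789, 64.555, 0, 82.019], TCP at [0.17, 0.497, 0.231] pointing down, gripper open.
Joint ranges: [-144.48, 144.48], [-52.06, 99.96], [-74.48, 78.29], [-112.23, 115.85], [-86.99, 84.42], [-180, 180]. Speed limits (degrees/s): [127.2, 127.2, 159.86, 180, 180, 180].

### API

Orientations are given as a 3x3 rotation matrix whose columns are the frame's x, y, z axes.
In Python, from workcell import ctrl, cams, finish_job, models gives the robot as it stands.
- The arm moves only by the shell command python3 -m jog 'ROWS' [FORCE]. ROWS is JSON, a list of rows, each an object of numbers: "fingers": the gripper's target within -1 to 1 (fully open at 1, half-way at 0, shut at -1); "x", "y", "z": the shift along the tool's x, y, z in cm; "wx", "wy", "wz": the turn, a rotation vector about the tool's x, y, z in rad. A call has 1 to 5 rows; each row is the pose to reach, as a shift and turn from the pose commanded when the call began, along the tool's axes at that moment; what a row does not reach only later rows make up. A row lasts 1/8 s, in which the tool goes at most 62.5 mm and 10.7 degrees, less where a joint would pass 70% of its speed; a pose out of reach is approached as far as the arm can. A call with a gripper value outside its range is refused whole. The fingers move at their own pace and stop on an object; FORCE is the grip in N (left out, the last holds). Time passes only in rows, so rows that repeat a pose let the fingers close. It gives the time, the measured TCP pose, the force and the opening at its end, in the units of the state.
- ctrl.observe(): the state, without advancing time (a new reading comes with each control period).
- cams.camera(name): name is "side" or "top"; returns the picture (384x512x3 uint8, red, green, blue); there is no depth.
- cams.get_calibration(name): a dict with "K" (3x3 intrinsics, pixels), "xyz" and "rotation" of the camera in the world. Camera axes: x right, y up, looking along -z (the intrinsics and any distortion apply to the point x, -y, -z); pixel columns grow to the right and rows downward; lengths in m; the calibration is good to about 2 mm. A picture is of the moment at which its call begins. get_calibration takes no time and is no camera call.
- finish_job(): hands the job in, once; it reports no verdict.
Trained networks look in the newest picture that a camera, given by its name, has taken for a name from the list of things; names that differ only in an ending like _2 or _b are one class to them, and where a whole thing is asked for, a point or a joint stands for the part that bears it (a point fixed in the world has none). Each returns a list of dicts, best first, with "conf" (0 to 1); they miss things now and then, are a little off and sometimes report something else, mostly with a low value. They report only what shows in the picture. A call takes as long as a camera call. They do not tell look-alikes from the thing itself.
- models.look_for(camera, label): "box" ([left, top, right, bottom] in pixels, round what is visible of it).
- models.silhouettes(camera, label): "region" (384x512 bool, what is visible of it) and "box" ([left, top, right, bottom] in pixels, round what is visible of it).
- models.mark_of(camera, label): "centre" ([column, row] in pixels: a listed point, or the origin of a listed thing).
The state is a dict: "clock": time; "joints": joint angles; "joint_velocities": joint speeds; "joint_efforts": joint torques, N m; "tool_pos": TCP position; "eef_rot": TCP orientation; "wrist_force": force on the tool from outside, world axes, zero at the start; "torque": the same for the moment, N m; "opening": opening from 0.0 (shut) to 1.0 (fully open).
Only numpy, scipy, OpenCV 4.12 (cv2) and the standard library are available. Lean on these libraries where they do the work, as an engineer would, in place of code of your own. Each camera call takes 0.05 s, during which the arm holds its last target.

## Working session

There is one attempt and no reset: what is moved stays moved. The work goes in short steps, Python scripts to look and compute and a shell command to move; the robot and the scene stay as the last step left them, time stands still between calls to the robot, and variables do not carry over. Pictures are saved under pics/ and viewed, and the job is handed in when it is done.

```bash
ls; mkdir -p pics; python3 - <<'E'
from workcell import ctrl,cams,models
import cv2,numpy as np
print({k:np.round(v,4).tolist() for k,v in ctrl.observe().items()})
for n in("top","side"):
    im=cams.camera(n); cv2.imwrite(f"pics/{n}0.png",im[:,:,::-1])
    c=cams.get_calibration(n); print(n,{k:(np.round(v,4).tolist() if not isinstance(v,str) else v) for k,v in c.items()})
    for l in("gate","lug","lock_pin_top","top_ring","rubber_stop"):
        print(l,[(np.round(d["centre"],1).tolist(),round(d["conf"],2)) for d in models.mark_of(n,l)])
E
```

```text
pics
{'clock': 0.0, 'joints': [63.1221, 16.6904, -8.828, 64.5561, -0.0011, 82.0198], 'joint_velocities': [-0.0189, 0.0517, 0.044, -0.0121, -0.1017, 0.0281], 'joint_efforts': [-0.0037, -53.7146, 33.1367, 0.0157, -0.0004, 0.0], 'tool_pos': [0.1698, 0.4963, 0.2307], 'eef_rot': [[-0.0006, 0.3239, 0.9461], [-0.0012, 0.9461, -0.3239], [-1.0, -0.0013, -0.0002]], 'wrist_force': [1.3639, 0.3233, -0.6058], 'torque': [-0.0107, -0.0301, -0.0172], 'opening': 0.9988}
top {'K': [[369.6305, 0.0, 252.1222], [0.0, 369.6305, 197.6683], [0.0, 0.0, 1.0]], 'xyz': [0.2914, 0.0419, 1.1391], 'rotation': [[0.0274, 0.9775, -0.2091], [-0.9996, 0.0264, -0.0075], [-0.0018, 0.2092, 0.9779]]}
gate [([279.9, 187.8], 0.75), ([281.8, 188.2], 0.74), ([350.6, 288.2], 0.58)]
lug [([373.1, 280.4], 0.69), ([290.7, 169.8], 0.49), ([259.1, 247.7], 0.44)]
lock_pin_top [([292.4, 162.8], 0.6), ([369.4, 277.4], 0.55)]
top_ring [([356.9, 290.0], 0.81), ([283.4, 183.2], 0.75), ([245.9, 253.9], 0.41)]
rubber_stop [([247.0, 251.6], 0.46), ([283.9, 183.9], 0.27)]
side {'K': [[371.253, 0.0, 260.0753], [0.0, 371.253, 195.0019], [0.0, 0.0, 1.0]], 'xyz': [0.2594, -0.6043, 0.6844], 'rotation': [[0.9343, 0.2329, -0.2699], [-0.3565, 0.6195, -0.6994], [0.0043, 0.7496, 0.6619]]}
gate [([192.4, 353.5], 0.81), ([294.8, 234.0], 0.76), ([202.4, 224.8], 0.71)]
lug [([207.4, 351.5], 0.78), ([315.6, 219.3], 0.62), ([212.1, 219.3], 0.59)]
lock_pin_top [([316.6, 201.3], 0.55), ([211.3, 323.0], 0.52), ([213.3, 208.9], 0.42)]
top_ring [([187.5, 331.3], 0.85), ([296.6, 213.2], 0.76), ([199.7, 216.6], 0.52)]
rubber_stop []
```

View pics/top0.png

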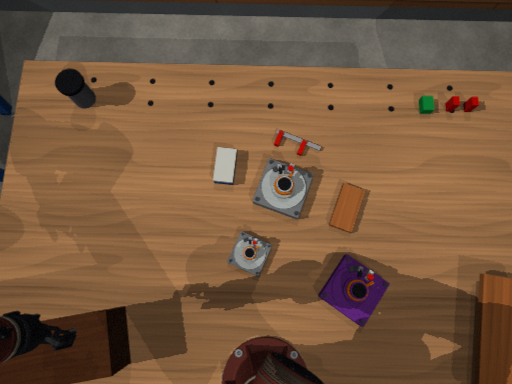

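View pics/side0.png

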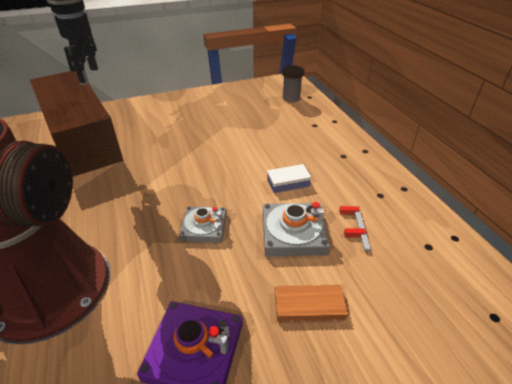

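```bash
python3 - <<'E'
import cv2,numpy as np
a=cv2.imread("pics/top0.png")[140:320,200:420]; cv2.imwrite("pics/top0c.png",cv2.resize(a,None,fx=3.6,fy=3.3,interpolation=cv2.INTER_CUBIC)[:600])
b=cv2.imread("pics/side0.png")[180:270,160:360]; cv2.imwrite("pics/side0c.png",cv2.resize(b,None,fx=4,fy=4,interpolation=cv2.INTER_CUBIC))
E
```

```text
(no output)
```

View pics/top0c.png

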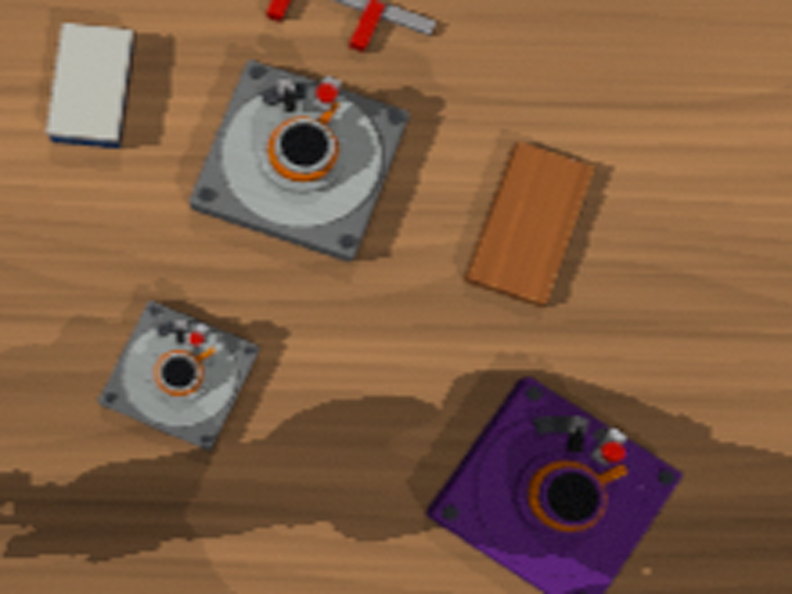

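View pics/side0c.png

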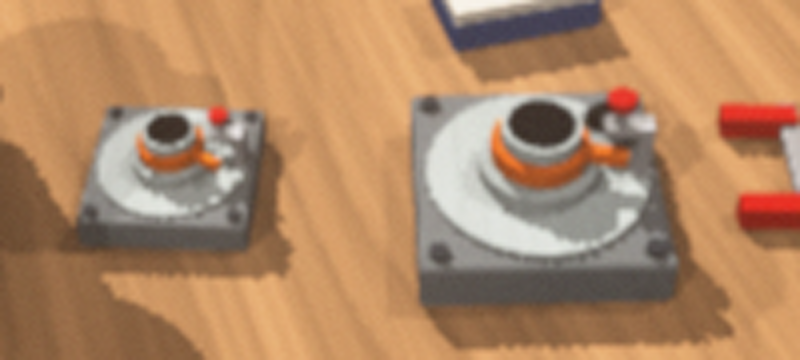

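Candidates for the gate: the large grey one at top (284,185), the small grey one at (249,252) and the purple one at (355,290). I choose the large grey one; the crop shows its pin at about (290,168) and its orange lug. Next I measure its pose.

```bash
python3 - <<'E'
import cv2,numpy as np
a=cv2.imread("pics/top0.png")[150:226,245:321]; cv2.imwrite("pics/t1.png",cv2.resize(a,None,fx=7.5,fy=7.5,interpolation=cv2.INTER_CUBIC))
b=cv2.imread("pics/side0.png")[192:267,253:343]; cv2.imwrite("pics/s1.png",cv2.resize(b,None,fx=8,fy=8,interpolation=cv2.INTER_CUBIC))
E
```

```text
(no output)
```

View pics/t1.png

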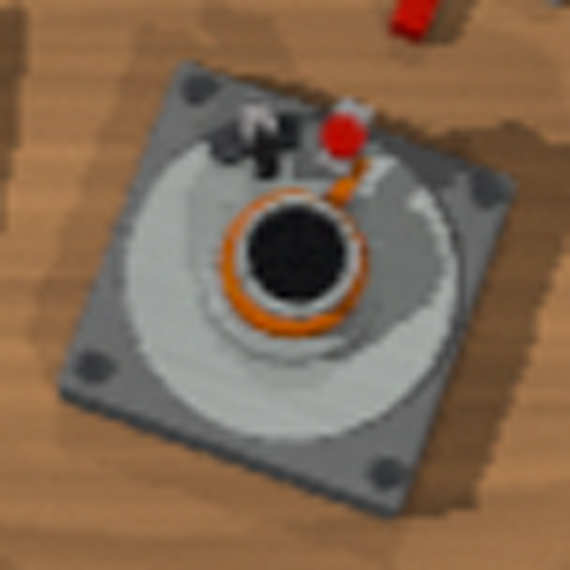

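View pics/s1.png

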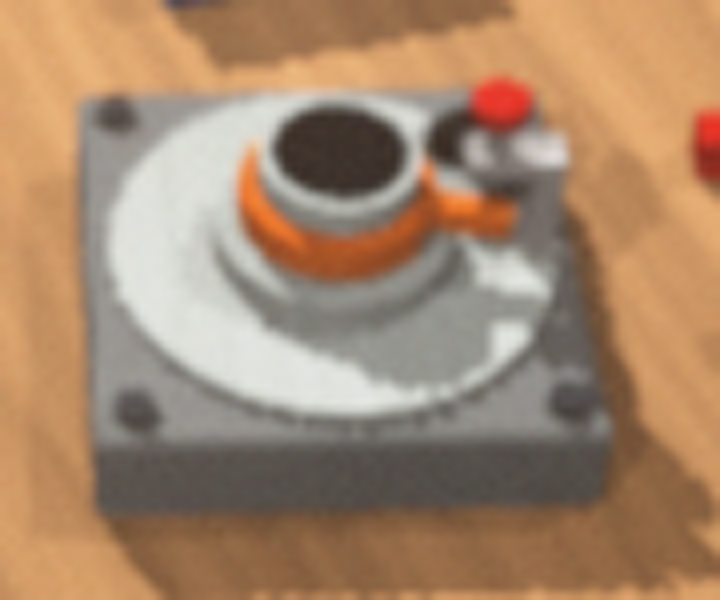

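```bash
cat > h.py <<'E'
import numpy as np,cv2
from workcell import ctrl,cams,models
def proj(n,P):
    c=cams.get_calibration(n);K=np.array(c["K"]);R=np.array(c["rotation"]);t=np.array(c["xyz"])
    p=(np.atleast_2d(P)-t)@R; p=p*[1,-1,-1]; q=p@K.T; return q[:,:2]/q[:,2:]
def g2w(g,P):
    c,s=np.cos(g[2]),np.sin(g[2]);P=np.atleast_2d(P)
    return np.c_[g[0]+c*P[:,0]-s*P[:,1],g[1]+s*P[:,0]+c*P[:,1],P[:,2]]
def pol(a,r,z): return [r*np.cos(a),r*np.sin(a),z]
E
python3 - <<'E'
from h import *
from scipy.optimize import least_squares
def o(off,p,s): return (np.array(off)+(np.array(p)+.5)/s-.5)
T=lambda p:o((245,150),p,7.5); S=lambda p:o((253,192),p,8)
h=.075
F=[("top",[h,h,.034],T((190,62))),("top",[h,-h,.034],T((517,182))),("top",[-h,-h,.034],T((400,502))),("top",[-h,h,.034],T((62,385))),
("top",[0,0,.0765],T((297,253))),("top",pol(-.03,.046,.099),T((343,137))),
("side",[-h,h,.034],S((82,100))),("side",[-h,-h,.034],S((98,440))),("side",[h,-h,.034],S((610,435))),("side",[0,0,.0765],S((340,152))),("side",pol(-.03,.046,.0975),S((502,103))),("side",[-h,-h,0],S((98,512))),("side",[h,-h,0],S((605,498)))]
def res(g,sel=("top","side")):return np.concatenate([proj(n,g2w(g,P))[0]-q for n,P,q in F if n in sel])
g0=[.4,0,0.]
for sel in(("top","side"),("top",),("side",)):
    r=least_squares(res,[.4,-.05,-.3],args=(sel,),loss="soft_l1"); print(sel,r.x.round(4)); print(r.fun.reshape(-1,2).round(1).tolist())
    if len(sel)==2:g=r.x
print(proj("side",g2w(g,[[h,h,.034]])),)
def lug(a,n): return proj(n,g2w(g,[pol(a[0],.053,.060)]))[0]
for n,q in(("top",T((368,163))),("side",S((516,218)))):
    print(n,q,[(a,lug([a],n).round(1).tolist()) for a in(-.5,-.4,-.3,-.2,-.1)])
np.save("g.npy",g)
E
```

```text
('top', 'side') [ 0.5649 -0.0433 -0.3334]
[[-1.5, -1.2], [0.3, -0.9], [-0.0, 1.2], [-1.4, -0.3], [-0.2, -0.1], [0.1, -0.6], [-0.7, -1.1], [-0.4, 0.9], [1.0, 0.2], [0.0, 0.1], [0.2, -0.3], [-0.5, 1.4], [-0.2, 1.8]]
('top',) [ 0.5637 -0.0444 -0.3351]
[[-1.1, -0.8], [0.7, -0.5], [0.3, 1.6], [-1.1, -0.0], [0.2, 0.3], [0.5, -0.2]]
('side',) [ 0.566  -0.0419 -0.3369]
[[-0.4, -1.6], [-0.3, 0.3], [1.0, -0.3], [0.2, -0.4], [0.3, -0.7], [-0.5, 0.8], [-0.2, 1.3]]
[[319.89138611 201.89361176]]
top [293.63333333 171.3       ] [(-0.5, [296.6, 173.5]), (-0.4, [295.4, 172.3]), (-0.3, [294.0, 171.2]), (-0.2, [292.6, 170.2]), (-0.1, [291.0, 169.4])]
side [317.0625 218.8125] [(-0.5, [315.5, 222.9]), (-0.4, [316.2, 221.4]), (-0.3, [316.7, 219.9]), (-0.2, [316.9, 218.3]), (-0.1, [316.9, 216.8])]
```

```bash
python3 - <<'E'
from h import *
t=ctrl.observe()["tool_pos"]
print(proj("top",[t]),proj("side",[t]))
E
python3 -m jog '[{"fingers":1,"x":-6},{"fingers":1,"x":-10},{"fingers":1,"x":-10,"y":-3,"z":4.5},{"fingers":1,"x":-10,"y":-6,"z":9},{"fingers":1,"x":-10,"y":-9.5,"z":13.5}]' 60
```

```text
[[ 57.26166169 324.27984715]] [[90.37738204 80.81381593]]invalid input
```

```bash
python3 -m jog '[{"fingers":1,"x":-6,"y":0,"z":0,"wx":0,"wy":0,"wz":0},{"fingers":1,"x":-10,"y":0,"z":0,"wx":0,"wy":0,"wz":0}]' 60; python3 -m jog --help
```

```text
clock: 0.85
tool_pos: [0.17, 0.4968, 0.3334]
eef_rot: [[0.001, 0.324, 0.946], [0.001, 0.946, -0.324], [-1.0, 0.001, 0.0]]
wrist_force: [-0.0, 0.8, -0.1]
opening: 0.999invalid input: not JSON, or not a number
```

```bash
python3 -m jog '[{"fingers":1,"x":0,"y":-3.5,"z":5,"wx":0,"wy":0,"wz":0},{"fingers":1,"x":0,"y":-7,"z":10,"wx":0,"wy":0,"wz":0},{"fingers":1,"x":0,"y":-10.5,"z":15,"wx":0,"wy":0,"wz":0},{"fingers":1,"x":0,"y":-14,"z":20,"wx":0,"wy":0,"wz":0},{"fingers":1,"x":0,"y":-17.5,"z":25,"wx":0,"wy":0,"wz":0}]'
python3 -m jog '[{"fingers":1,"x":0,"y":-3.5,"z":5,"wx":0,"wy":0,"wz":0},{"fingers":1,"x":0,"y":-7,"z":10,"wx":0,"wy":0,"wz":0},{"fingers":1,"x":0,"y":-10.5,"z":15,"wx":0,"wy":0,"wz":0},{"fingers":1,"x":0,"y":-14,"z":20,"wx":0,"wy":0,"wz":0},{"fingers":1,"x":0,"y":-17.5,"z":25,"wx":0,"wy":0,"wz":0}]'
```

```text
clock: 1.48
tool_pos: [0.3507, 0.2486, 0.3316]
eef_rot: [[0.001, 0.324, 0.946], [0.0, 0.946, -0.324], [-1.0, 0.001, 0.001]]
wrist_force: [1.2, 0.1, 0.8]
opening: 0.998
clock: 2.1
tool_pos: [0.5307, 0.0017, 0.3315]
eef_rot: [[0.001, 0.324, 0.946], [0.0, 0.946, -0.324], [-1.0, 0.0, 0.001]]
wrist_force: [0.5, 0.4, 1.3]
opening: 1.0
```

```bash
python3 - <<'E'
from h import *
s=ctrl.observe();g=np.load("g.npy");print(np.round(s["joints"],1),s["tool_pos"],s["clock"])
d=np.array([g[0],g[1],.13])-s["tool_pos"];R=np.array(s["eef_rot"]);print(R.T@d*100, np.degrees(np.arctan2(R[1,1],R[0,1])), np.degrees(g[2]-.26+1.95))
E
```

```text
[-7.7 15.4  4.5 79.   0.  11.2] [0.53070616 0.0017317  0.33148637] 2.1
[20.15033492 -3.15492828  4.68108404] 71.08523259478665 77.72795510904535
```

```bash
python3 -m jog '[{"fingers":1,"x":5,"y":-3.2,"z":2.3,"wx":-0.12,"wy":0,"wz":0},{"fingers":1,"x":10,"y":-3.2,"z":4.7,"wx":-0.12,"wy":0,"wz":0},{"fingers":1,"x":15,"y":-3.2,"z":4.7,"wx":-0.12,"wy":0,"wz":0},{"fingers":1,"x":15,"y":-3.2,"z":4.7,"wx":-0.12,"wy":0,"wz":0}]'
cat > shot.py <<'E'
import sys
from h import *
tag=sys.argv[1]; c0=proj("side",[ctrl.observe()["tool_pos"]])[0]
print("tcp px",proj("side",[ctrl.observe()["tool_pos"]]),proj("top",[ctrl.observe()["tool_pos"]]))
for n in("side","top"):
    im=cams.camera(n);cv2.imwrite(f"pics/{n}_{tag}.png",im[:,:,::-1])
    x,y={"side":(245,150),"top":(240,140)}[n]
    cv2.imwrite(f"pics/{n}_{tag}c.png",cv2.resize(im[y:y+110,x:x+120,::-1],None,fx=5,fy=5,interpolation=cv2.INTER_CUBIC))
E
python3 shot.py open
python3 -m jog '[{"fingers":0.37,"x":0,"y":0,"z":0,"wx":0,"wy":0,"wz":0},{"fingers":0.37,"x":0,"y":0,"z":0,"wx":0,"wy":0,"wz":0},{"fingers":0.37,"x":0,"y":0,"z":0,"wx":0,"wy":0,"wz":0},{"fingers":0.37,"x":0,"y":0,"z":0,"wx":0,"wy":0,"wz":0}]' 60
python3 shot.py part
```

```text
clock: 2.6
tool_pos: [0.5611, -0.0415, 0.1782]
eef_rot: [[-0.007, 0.209, 0.978], [0.002, 0.978, -0.209], [-1.0, -0.0, -0.007]]
wrist_force: [0.2, -0.3, 1.3]
opening: 1.004
tcp px [[296.31059423 176.90067563]] [[286.43885728 175.21994332]]
clock: 3.2
tool_pos: [0.5639, -0.0418, 0.1817]
eef_rot: [[0.0, 0.208, 0.978], [-0.0, 0.978, -0.208], [-1.0, -0.0, 0.0]]
wrist_force: [-0.4, -0.5, -0.6]
opening: 0.682
tcp px [[297.65860405 175.4663599 ]] [[286.69966207 173.87058084]]
```

View pics/side_openc.png

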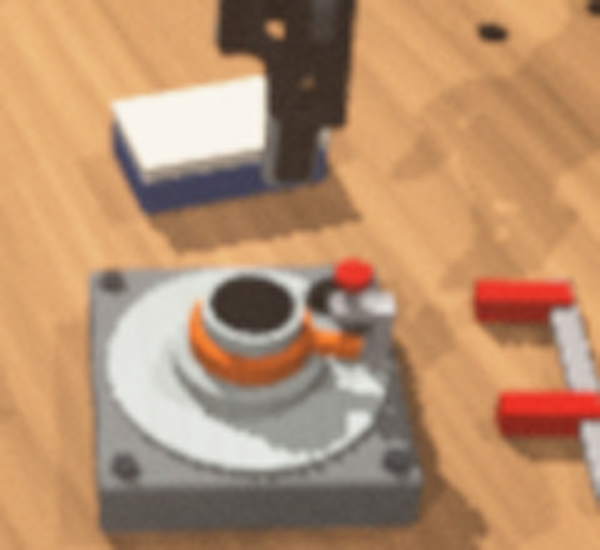

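View pics/side_partc.png

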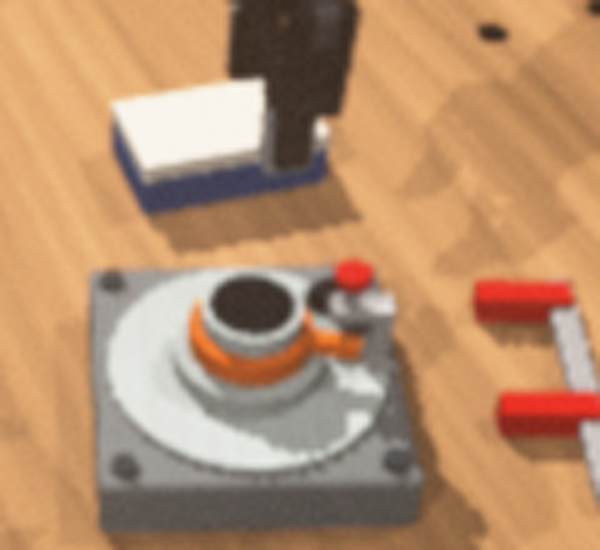

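View pics/top_partc.png

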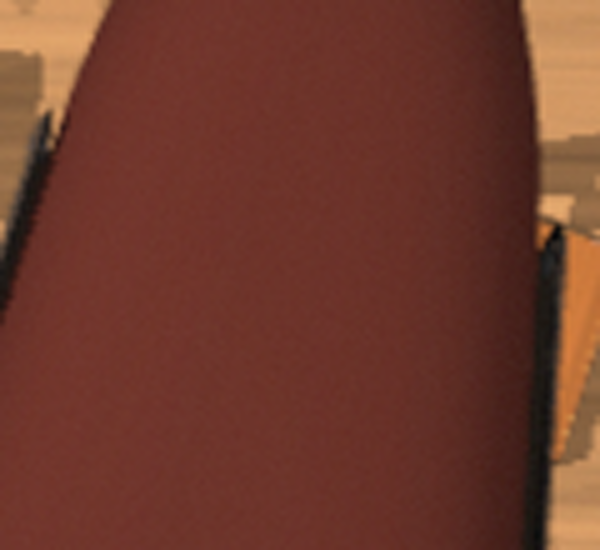

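```bash
python3 - <<'E'
from h import *
for nm,t,row,hs,yd in(("open",[.5611,-.0415,.1782],186.5,.0425,.209),("part",[.5639,-.0418,.1817],184,.029,.208)):
  for extra in(0,.008,.0145):
    y=np.array([yd,.978,0]);
    print(nm,extra,row,[(b,proj("side",[np.array(t)-y*(hs+extra)+[0,0,b/1000]])[0].round(1).tolist()) for b in(-8,-4,0,4,8,13)])
E
```

```text
open 0 186.5 [(-8, [300.6, 192.3]), (-4, [300.7, 190.9]), (0, [300.9, 189.4]), (4, [301.0, 188.0]), (8, [301.2, 186.5]), (13, [301.4, 184.7])]
open 0.008 186.5 [(-8, [301.5, 194.8]), (-4, [301.6, 193.4]), (0, [301.8, 191.9]), (4, [301.9, 190.4]), (8, [302.1, 189.0]), (13, [302.3, 187.1])]
open 0.0145 186.5 [(-8, [302.2, 196.8]), (-4, [302.4, 195.4]), (0, [302.5, 193.9]), (4, [302.7, 192.5]), (8, [302.8, 191.0]), (13, [303.0, 189.2])]
part 0 184 [(-8, [300.5, 186.7]), (-4, [300.6, 185.3]), (0, [300.8, 183.9]), (4, [300.9, 182.4]), (8, [301.1, 180.9]), (13, [301.3, 179.1])]
part 0.008 184 [(-8, [301.4, 189.2]), (-4, [301.5, 187.7]), (0, [301.7, 186.3]), (4, [301.8, 184.8]), (8, [302.0, 183.3]), (13, [302.2, 181.5])]
part 0.0145 184 [(-8, [302.1, 191.1]), (-4, [302.3, 189.7]), (0, [302.4, 188.2]), (4, [302.6, 186.8]), (8, [302.7, 185.3]), (13, [302.9, 183.5])]
```

```bash
python3 -m jog '[{"fingers":1,"x":0,"y":-0.1,"z":0,"wx":0,"wy":0,"wz":0},{"fingers":1,"x":3,"y":-0.1,"z":0,"wx":0,"wy":0,"wz":0},{"fingers":1,"x":6,"y":-0.1,"z":0,"wx":0,"wy":0,"wz":0},{"fingers":1,"x":8,"y":-0.1,"z":0,"wx":0,"wy":0,"wz":0},{"fingers":1,"x":8,"y":-0.1,"z":0,"wx":0,"wy":0,"wz":0}]'
python3 shot.py low
```

```text
clock: 3.92
tool_pos: [0.5624, -0.0427, 0.1]
eef_rot: [[-0.003, 0.208, 0.978], [0.001, 0.978, -0.208], [-1.0, -0.0, -0.003]]
wrist_force: [0.3, -0.5, 0.8]
opening: 0.998
tcp px [[294.71810495 203.42722558]] [[284.45919165 182.03692447]]
```

View pics/side_lowc.png

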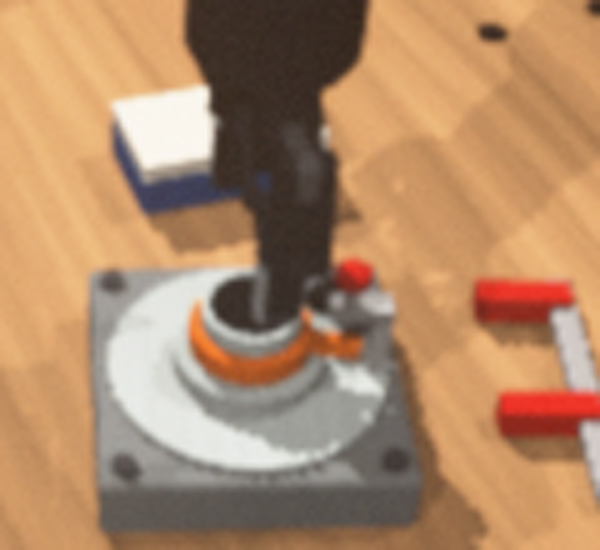

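```bash
python3 -m jog '[{"fingers":1,"x":2,"y":0,"z":0,"wx":0,"wy":0,"wz":0},{"fingers":1,"x":4,"y":0,"z":0,"wx":0,"wy":0,"wz":0},{"fingers":1,"x":4.9,"y":0,"z":0,"wx":0,"wy":0,"wz":0},{"fingers":1,"x":4.9,"y":0,"z":0,"wx":0,"wy":0,"wz":0},{"fingers":1,"x":4.9,"y":0,"z":0,"wx":0,"wy":0,"wz":0}]'
python3 shot.py down
```

```text
clock: 4.65
tool_pos: [0.5643, -0.043, 0.0533]
eef_rot: [[0.001, 0.208, 0.978], [-0.0, 0.978, -0.208], [-1.0, -0.0, 0.001]]
wrist_force: [-0.1, -0.5, -1.0]
opening: 1.004
tcp px [[294.18914118 217.60106027]] [[283.2651102  185.31356564]]
```

View pics/side_downc.png

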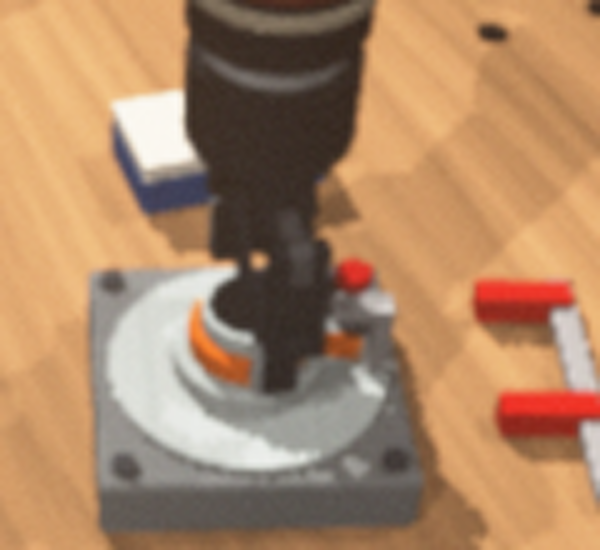

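View pics/top_downc.png

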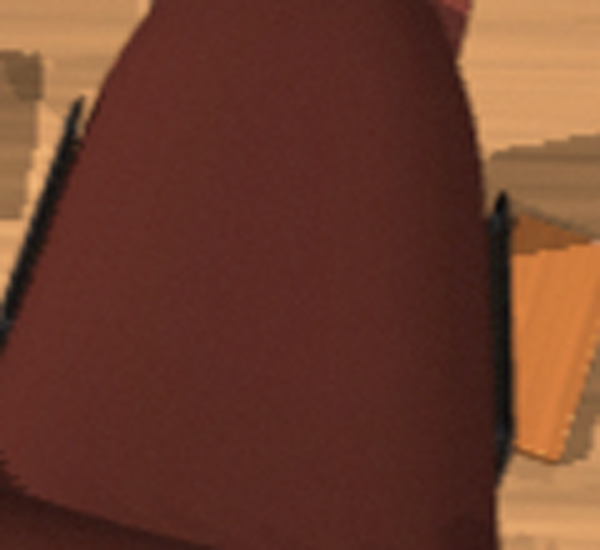

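```bash
python3 - <<'E'
from h import *
t=np.array([.5643,-.043,.0533]);y=np.array([.208,.978,0])
for e in(.0425,.05,.057):
  for b in (.011,.013,.015): print(e,b,proj("side",[t-y*e+[0,0,b]])[0].round(1))
E
```

```text
0.0425 0.011 [298.6 227.1]
0.0425 0.013 [298.7 226.5]
0.0425 0.015 [298.7 225.9]
0.05 0.011 [299.4 229.5]
0.05 0.013 [299.4 228.9]
0.05 0.015 [299.5 228.3]
0.057 0.011 [300.1 231.7]
0.057 0.013 [300.2 231.1]
0.057 0.015 [300.2 230.5]
```

```bash
python3 -m jog '[{"fingers":1,"x":0.12,"y":0,"z":0,"wx":0,"wy":0,"wz":0},{"fingers":0.5,"x":0.12,"y":0,"z":0,"wx":0,"wy":0,"wz":0},{"fingers":0.42,"x":0.12,"y":0,"z":0,"wx":0,"wy":0,"wz":0},{"fingers":0.3,"x":0.12,"y":0,"z":0,"wx":0,"wy":0,"wz":0},{"fingers":0.3,"x":0.12,"y":0,"z":0,"wx":0,"wy":0,"wz":0}]' 20
python3 - <<'E'
from h import *
for i in range(3):
    s=ctrl.observe();print(s["wrist_force"].round(2),s["torque"].round(3),s["opening"],s["tool_pos"].round(4))
    cams.camera("side")
E
python3 shot.py grip
```

```text
clock: 5.38
tool_pos: [0.5637, -0.0425, 0.0514]
eef_rot: [[0.0, 0.208, 0.978], [0.001, 0.978, -0.208], [-1.0, 0.001, 0.0]]
wrist_force: [-1.3, 1.6, 5.2]
opening: 0.664
[-1.26  1.62  5.18] [0.626 0.235 0.035] 0.6638172832242504 [ 0.5637 -0.0425  0.0514]
[-1.41  2.78  4.95] [ 0.638  0.262 -0.041] 0.6683261084706884 [ 0.5637 -0.0425  0.0514]
[-1.27  2.3   6.  ] [ 0.679  0.268 -0.021] 0.666758403898991 [ 0.5637 -0.0425  0.0514]
tcp px [[293.83786001 218.10136891]] [[283.07758157 185.6532942 ]]
```

View pics/side_gripc.png

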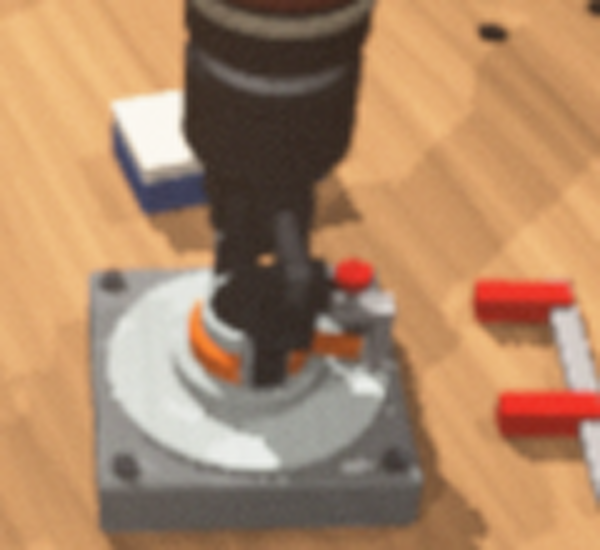

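```bash
python3 - <<'E'
from h import *
t=np.array([.5637,-.0425,.0514]);y=np.array([.208,.978,0])
for e in(.029,.0365,.0435):
  for b in (-2,1,4,7): print(e,b,proj("side",[t-y*e+[0,0,b/1000]])[0].round(1))
E
python3 - <<'E'
import cv2
a=cv2.imread("pics/side_grip.png")[195:245,270:330];cv2.imwrite("pics/sg2.png",cv2.resize(a,None,fx=12,fy=12,interpolation=cv2.INTER_CUBIC))
E
```

```text
0.029 -2 [296.5 227.3]
0.029 1 [296.6 226.4]
0.029 4 [296.7 225.5]
0.029 7 [296.8 224.6]
0.0365 -2 [297.2 229.6]
0.0365 1 [297.3 228.7]
0.0365 4 [297.4 227.8]
0.0365 7 [297.5 226.9]
0.0435 -2 [297.9 231.8]
0.0435 1 [298.  230.9]
0.0435 4 [298.1 230. ]
0.0435 7 [298.2 229.1]
```

View pics/sg2.png

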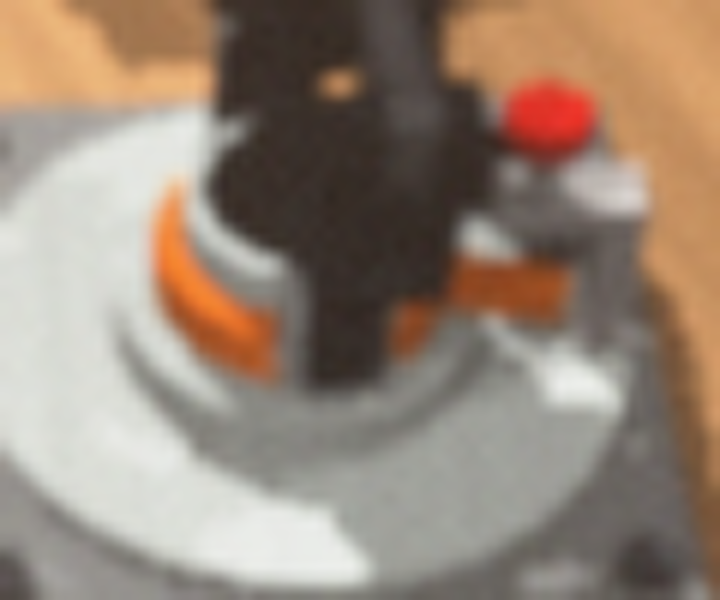

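```bash
python3 -m jog '[{"fingers":0.1,"x":0,"y":0,"z":0,"wx":0,"wy":0,"wz":0},{"fingers":0.1,"x":0,"y":0,"z":0,"wx":0,"wy":0,"wz":0}]' 45
cat > f.py <<'E'
from h import *
T=[];F=[]
for i in range(4):
    cams.camera("side");s=ctrl.observe();T.append(s["torque"]);F.append(s["wrist_force"])
R=np.array(s["eef_rot"]);yaw=np.arctan2(R[1,1],R[0,1])
print("F",np.mean(F,0).round(2),"T",np.mean(T,0).round(3),"sdTz",np.std(T,0)[2].round(3),"open",round(s["opening"],3),"pos",s["tool_pos"].round(4),"yaw",round(yaw,4),"tilt",(R[:2,0]).round(3),"t",s["clock"])
E
python3 f.py
python3 -m jog '[{"fingers":0.1,"x":0,"y":0,"z":0,"wx":-0.05,"wy":0,"wz":0},{"fingers":0.1,"x":0,"y":0,"z":0,"wx":-0.1,"wy":0,"wz":0},{"fingers":0.1,"x":0,"y":0,"z":0,"wx":-0.15,"wy":0,"wz":0}]'
python3 f.py
```

```text
clock: 5.88
tool_pos: [0.5637, -0.0425, 0.0516]
eef_rot: [[0.0, 0.208, 0.978], [0.0, 0.978, -0.208], [-1.0, 0.001, 0.0]]
wrist_force: [-2.4, 1.8, 9.6]
opening: 0.655
F [-2.79  2.84  8.72] T [ 0.664  0.47  -0.043] sdTz 0.027 open 0.651 pos [ 0.5637 -0.0425  0.0516] yaw 1.3612 tilt [0.    0.001] t 6.075
clock: 6.45
tool_pos: [0.5637, -0.0427, 0.0516]
eef_rot: [[0.0, 0.058, 0.998], [0.0, 0.998, -0.058], [-1.0, 0.0, 0.0]]
wrist_force: [-3.2, 2.1, 8.6]
opening: 0.654
F [-2.36  1.47  8.57] T [0.538 0.508 0.178] sdTz 0.124 open 0.654 pos [ 0.5637 -0.0426  0.0516] yaw 1.5116 tilt [0. 0.] t 6.65
```

```bash
sed -i 's/^print/print(np.array(T)[:,2].round(3));print/' f.py
python3 -m jog '[{"fingers":0.1,"x":0,"y":0,"z":0,"wx":-0.05,"wy":0,"wz":0},{"fingers":0.1,"x":0,"y":0,"z":0,"wx":-0.1,"wy":0,"wz":0},{"fingers":0.1,"x":0,"y":0,"z":0,"wx":-0.15,"wy":0,"wz":0}]'
python3 -c "
from h import *
print(ctrl.observe()['torque'])"
python3 f.py; python3 shot.py r1
```

```text
clock: 7.02
tool_pos: [0.5637, -0.0428, 0.0517]
eef_rot: [[0.0, -0.091, 0.996], [0.0, 0.996, 0.091], [-1.0, 0.0, 0.0]]
wrist_force: [-3.2, 1.5, 8.2]
opening: 0.654
[ 0.45818892  0.51143017 -0.26339389]
[0.001 0.198 0.254 0.189]
F [-2.45  1.86  8.57] T [0.461 0.542 0.161] sdTz 0.095 open 0.659 pos [ 0.5637 -0.0428  0.0517] yaw 1.6615 tilt [ 0. -0.] t 7.225
tcp px [[293.89176963 218.08950553]] [[283.16609989 185.63099555]]
```

View pics/side_r1c.png

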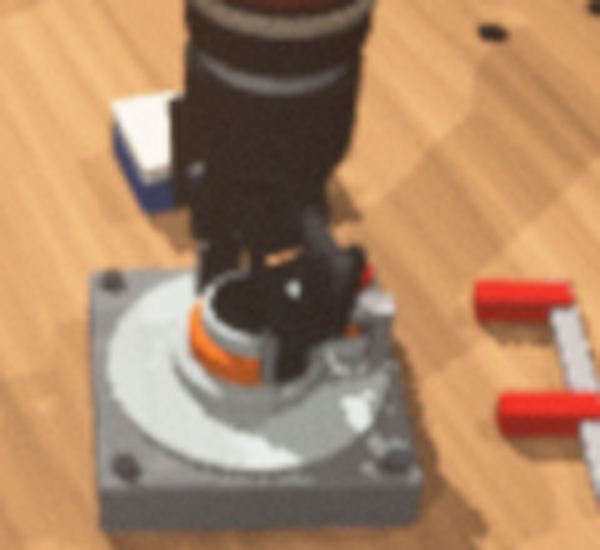

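```bash
python3 - <<'E'
from h import *
g=[.5637,-.0428,-.334]
for a in(.4,.5,.6,.7,.75):
    q=[(proj("top",g2w(g,[pol(a,r,.065)]))[0]-[245,150]+.5)*7.5 for r in(.038,.054,.061,.068)]
    print(a,np.round(q).tolist())
E
```

```text
0.4 [[287.0, 171.0], [285.0, 133.0], [284.0, 116.0], [283.0, 100.0]]
0.5 [[278.0, 172.0], [272.0, 134.0], [269.0, 118.0], [266.0, 101.0]]
0.6 [[269.0, 174.0], [259.0, 137.0], [254.0, 120.0], [250.0, 104.0]]
0.7 [[260.0, 176.0], [246.0, 140.0], [240.0, 125.0], [234.0, 109.0]]
0.75 [[255.0, 178.0], [240.0, 143.0], [233.0, 127.0], [226.0, 112.0]]
```

```bash

python3 -m jog '[{"fingers":0.1,"x":0,"y":0,"z":0,"wx":-0.06,"wy":0,"wz":0},{"fingers":0.1,"x":0,"y":0,"z":0,"wx":-0.12,"wy":0,"wz":0},{"fingers":0.1,"x":0,"y":0,"z":0,"wx":-0.17,"wy":0,"wz":0},{"fingers":0.1,"x":0,"y":0,"z":0,"wx":-0.19,"wy":0,"wz":0}]'
python3 -c "
from h import *
print(ctrl.observe()['torque'])"
python3 -m jog '[{"fingers":0.1,"x":0,"y":0,"z":0,"wx":-0.01,"wy":0,"wz":0}]'
python3 -c "
from h import *
print(ctrl.observe()['torque'])"
python3 -m jog '[{"fingers":0.1,"x":0,"y":0,"z":0,"wx":-0.01,"wy":0,"wz":0}]'
python3 -c "
from h import *
print(ctrl.observe()['torque'])"
python3 f.py;
```

```text
clock: 7.82
tool_pos: [0.5637, -0.043, 0.0516]
eef_rot: [[0.0, -0.277, 0.961], [-0.0, 0.961, 0.277], [-1.0, -0.0, 0.0]]
wrist_force: [-1.8, 0.3, 9.2]
opening: 0.653
[ 0.33549926  0.45096964 -0.18002856]
clock: 7.95
tool_pos: [0.5637, -0.043, 0.0516]
eef_rot: [[0.0, -0.286, 0.958], [-0.0, 0.958, 0.286], [-1.0, -0.0, 0.0]]
wrist_force: [-2.3, 0.4, 8.9]
opening: 0.652
[ 0.33616053  0.52318161 -0.29197066]
clock: 8.07
tool_pos: [0.5637, -0.043, 0.0516]
eef_rot: [[0.0, -0.296, 0.955], [-0.0, 0.955, 0.296], [-1.0, -0.0, 0.0]]
wrist_force: [-2.2, 0.2, 8.9]
opening: 0.652
[ 0.3616245   0.51570932 -0.22423842]
[-0.17  -0.126 -0.103 -0.077]
F [-2.17  1.09  8.42] T [ 0.312  0.511 -0.119] sdTz 0.034 open 0.655 pos [ 0.5637 -0.043   0.0516] yaw 1.8708 tilt [ 0. -0.] t 8.275
```

```bash
cat > q.sh <<'E'
python3 -c "
from h import *
s=ctrl.observe();R=s['eef_rot'];print('Tz',s['torque'][2].round(3),'yaw',np.arctan2(R[1][1],R[0][1]).round(4),'F',s['wrist_force'].round(1))"
E
python3 -m jog '[{"fingers":0.1,"x":0,"y":0,"z":0,"wx":-0.01,"wy":0,"wz":0}]' >/dev/null; sh q.sh
python3 -m jog '[{"fingers":0.1,"x":0,"y":0,"z":0,"wx":-0.01,"wy":0,"wz":0}]' >/dev/null; sh q.sh
python3 -m jog '[{"fingers":0.1,"x":0,"y":0,"z":0,"wx":-0.01,"wy":0,"wz":0}]' >/dev/null; sh q.sh
python3 -m jog '[{"fingers":0.1,"x":0,"y":0,"z":0,"wx":-0.01,"wy":0,"wz":0}]' >/dev/null; sh q.sh
```

```text
Tz -0.282 yaw 1.8807 F [-1.7  0.4  9.3]
Tz -0.258 yaw 1.8909 F [-2.   1.4  9.2]
Tz -0.257 yaw 1.9009 F [-1.9  1.2  7.9]
Tz -0.172 yaw 1.9109 F [-2.9  0.7  7.7]
```

```bash

python3 -m jog '[{"fingers":0.1,"x":0,"y":0,"z":0,"wx":-0.01,"wy":0,"wz":0}]' >/dev/null; sh q.sh
python3 -m jog '[{"fingers":0.1,"x":0,"y":0,"z":0,"wx":-0.01,"wy":0,"wz":0}]' >/dev/null; sh q.sh
python3 -m jog '[{"fingers":0.1,"x":0,"y":0,"z":0,"wx":-0.01,"wy":0,"wz":0}]' >/dev/null; sh q.sh
```

```text
Tz -0.263 yaw 1.9208 F [-2.7  0.9  8.6]
Tz -0.209 yaw 1.9309 F [-1.8  0.4  8.1]
Tz -0.268 yaw 1.9408 F [-2.1 -0.2  8. ]
```

```bash
python3 shot.py r2
```

```text
tcp px [[293.95232539 218.14719612]] [[283.24422763 185.61619661]]
```

View pics/side_r2c.png

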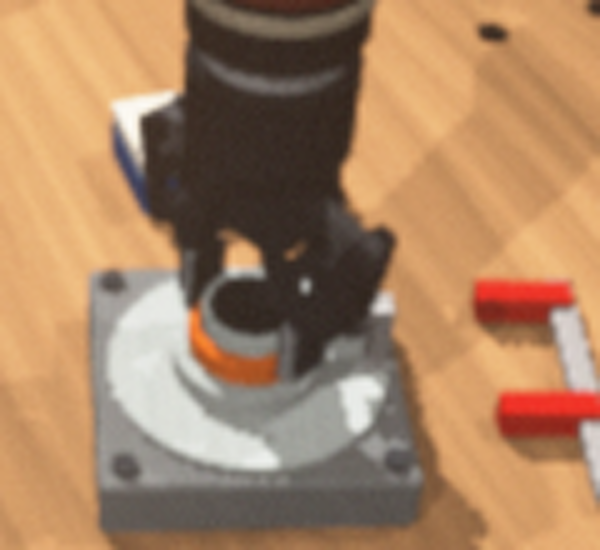

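Grip unchanged in the picture (finger at ~(300,222)); the lug is hidden behind it. I keep turning, watching the moment.

```bash

python3 -m jog '[{"fingers":0.1,"x":0,"y":0,"z":0,"wx":-0.01,"wy":0,"wz":0}]' >/dev/null; sh q.sh
python3 -m jog '[{"fingers":0.1,"x":0,"y":0,"z":0,"wx":-0.01,"wy":0,"wz":0}]' >/dev/null; sh q.sh
python3 -m jog '[{"fingers":0.1,"x":0,"y":0,"z":0,"wx":-0.01,"wy":0,"wz":0}]' >/dev/null; sh q.sh
```

```text
Tz -0.384 yaw 1.9506 F [-2.5  0.5  7.6]
Tz -0.445 yaw 1.9606 F [-2.1  0.3  8.6]
Tz -0.608 yaw 1.9704 F [-1.9  0.5  7.2]
```

```bash

python3 f.py
python3 -m jog '[{"fingers":0.1,"x":0,"y":0,"z":0,"wx":0.008,"wy":0,"wz":0}]' >/dev/null; sh q.sh
python3 f.py
```

```text
[-0.458 -0.365 -0.395 -0.395]
F [-2.22  0.14  8.25] T [ 0.239  0.504 -0.403] sdTz 0.034 open 0.654 pos [ 0.5638 -0.0431  0.0516] yaw 1.9703 tilt [ 0. -0.] t 9.825
Tz 0.001 yaw 1.9627 F [-1.3  0.8  8.1]
[-0.043 -0.155 -0.111 -0.167]
F [-1.93 -0.17  8.42] T [ 0.217  0.52  -0.119] sdTz 0.049 open 0.653 pos [ 0.5638 -0.0431  0.0517] yaw 1.9626 tilt [ 0. -0.] t 10.15
```

```bash

python3 -m jog '[{"fingers":0.1,"x":0,"y":0,"z":0,"wx":0,"wy":0,"wz":0}]' 20 ; sh q.sh
python3 -m jog '[{"fingers":0.7,"x":0,"y":0,"z":0,"wx":0,"wy":0,"wz":0},{"fingers":0.7,"x":0,"y":0,"z":0,"wx":0,"wy":0,"wz":0},{"fingers":0.7,"x":0,"y":0,"z":0,"wx":0,"wy":0,"wz":0}]'; python3 f.py; python3 shot.py rel
```

```text
clock: 10.28
tool_pos: [0.5638, -0.0431, 0.0517]
eef_rot: [[0.0, -0.382, 0.924], [-0.001, 0.924, 0.382], [-1.0, -0.001, 0.0]]
wrist_force: [-2.7, -0.0, 8.2]
opening: 0.653
Tz -0.133 yaw 1.9626 F [-2.7 -0.   8.2]
clock: 10.65
tool_pos: [0.5636, -0.0429, 0.051]
eef_rot: [[-0.0, -0.382, 0.924], [-0.0, 0.924, 0.382], [-1.0, -0.0, -0.0]]
wrist_force: [0.6, -0.0, -0.0]
opening: 0.848
[-0.053  0.064  0.029  0.046]
F [ 0.01 -0.11 -0.02] T [-0.028  0.001  0.022] sdTz 0.045 open 0.849 pos [ 0.5636 -0.0428  0.051 ] yaw 1.963 tilt [-0. -0.] t 10.85
tcp px [[293.85068221 218.28579391]] [[283.16005505 185.70536454]]
```

View pics/side_relc.png

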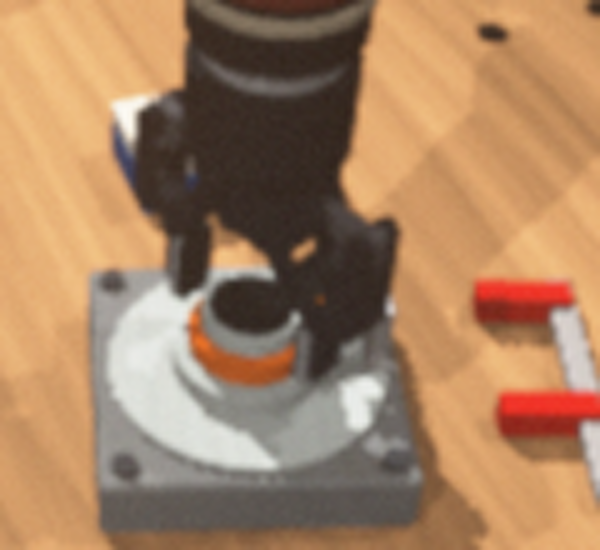

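Released cleanly with no residual force. Both fingers are clear of the ring, the near tip at about (308,224). Lifting straight up.

```bash

python3 -m jog '[{"fingers":0.7,"x":-3,"y":0,"z":0,"wx":0,"wy":0,"wz":0},{"fingers":0.7,"x":-6,"y":0,"z":0,"wx":0,"wy":0,"wz":0},{"fingers":-1,"x":-11,"y":0,"z":0,"wx":0,"wy":0,"wz":0},{"fingers":-1,"x":-15,"y":0,"z":0,"wx":0,"wy":0,"wz":0},{"fingers":-1,"x":-15,"y":0,"z":0,"wx":0,"wy":0,"wz":0}]'
python3 -m jog '[{"fingers":-1,"x":0,"y":0,"z":0,"wx":0,"wy":0,"wz":0},{"fingers":-1,"x":0,"y":0,"z":0,"wx":0,"wy":0,"wz":0},{"fingers":-1,"x":0,"y":0,"z":0,"wx":0,"wy":0,"wz":0}]'
python3 shot.py up
python3 - <<'E'
from h import *
g=[.5637,-.043,-.334]
for n in("side",):
    im=cv2.imread("pics/side_up.png")
    m=cv2.inRange(im,(0,0,150),(90,70,255)); k,l,st,c=cv2.connectedComponentsWithStats(m)
    print([(st[i].tolist(),c[i].round(1).tolist()) for i in range(1,k) if st[i][4]>8])
    im=cv2.imread("pics/side0.png")
    m=cv2.inRange(im,(0,0,150),(90,70,255)); k,l,st,c=cv2.connectedComponentsWithStats(m)
    print([(st[i].tolist(),c[i].round(1).tolist()) for i in range(1,k) if st[i][4]>8])
    im=cv2.imread("pics/top0.png")
    m=cv2.inRange(im,(0,0,150),(90,70,255)); k,l,st,c=cv2.connectedComponentsWithStats(m)
    print([(st[i].tolist(),c[i].round(1).tolist()) for i in range(1,k) if st[i][4]>8])
w=g2w(g,[pol(-.03,.046,.0975)]);print(w,proj("side",w),proj("top",g2w(g,[pol(-.03,.046,.099)])))
s=ctrl.observe();R=np.array(s["eef_rot"]);print("tool move cm",R.T@(w[0]+[0,0,.03]-s["tool_pos"])*100)
E
```

```text
clock: 11.58
tool_pos: [0.5656, -0.0432, 0.2044]
eef_rot: [[0.006, -0.382, 0.924], [-0.001, 0.924, 0.382], [-1.0, -0.003, 0.005]]
wrist_force: [0.4, -0.4, -0.7]
opening: 0.217
clock: 11.95
tool_pos: [0.5631, -0.0427, 0.2001]
eef_rot: [[-0.002, -0.382, 0.924], [0.0, 0.924, 0.382], [-1.0, 0.001, -0.001]]
wrist_force: [-0.2, 0.0, 0.6]
opening: -0.005
tcp px [[298.07865408 169.03886709]] [[287.65274535 172.29227371]]
[([312, 203, 7, 5, 26], [315.3, 204.8]), ([340, 207, 19, 7, 76], [348.5, 208.7]), ([345, 229, 21, 5, 100], [354.7, 231.0]), ([209, 327, 9, 9, 58], [213.0, 330.9]), ([175, 338, 17, 15, 40], [180.6, 346.4]), ([196, 339, 11, 12, 32], [201.4, 344.9])]
[([312, 203, 7, 5, 26], [315.3, 204.8]), ([340, 207, 19, 4, 73], [348.9, 208.5]), ([345, 229, 21, 5, 97], [354.9, 230.9]), ([209, 326, 10, 10, 72], [213.5, 330.3]), ([194, 335, 12, 15, 44], [201.2, 344.0]), ([175, 338, 10, 14, 30], [179.2, 345.5])]
[([453, 96, 7, 9, 47], [456.2, 99.7]), ([473, 97, 6, 8, 41], [475.1, 100.6]), ([274, 131, 9, 14, 62], [278.4, 137.3]), ([297, 140, 9, 14, 62], [301.5, 146.7]), ([288, 165, 5, 6, 21], [290.2, 167.6]), ([253, 241, 3, 3, 9], [254.0, 242.0]), ([368, 274, 5, 5, 21], [370.0, 276.1])]
[[ 0.60668609 -0.05937669  0.0975    ]] [[314.97849999 204.22785747]] [[290.27158863 167.62888715]]
tool move cm [ 7.29241739 -3.1978753   3.38149101]
```

View pics/side_upc.png

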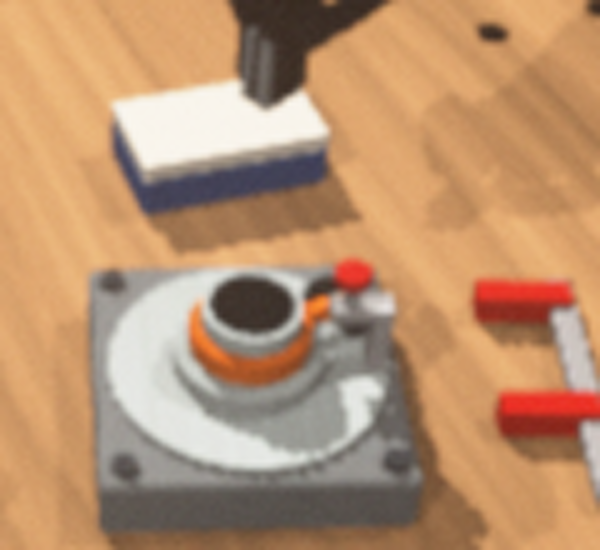

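```bash

python3 -m jog '[{"fingers":-1,"x":0,"y":-1.6,"z":1.7,"wx":0,"wy":0,"wz":0},{"fingers":-1,"x":1,"y":-3.2,"z":3.4,"wx":0,"wy":0,"wz":0},{"fingers":-1,"x":4,"y":-3.2,"z":3.4,"wx":0,"wy":0,"wz":0},{"fingers":-1,"x":7.5,"y":-3.2,"z":3.4,"wx":0,"wy":0,"wz":0},{"fingers":-1,"x":7.5,"y":-3.2,"z":3.4,"wx":0,"wy":0,"wz":0}]'
python3 -m jog '[{"fingers":-1,"x":0,"y":0,"z":0,"wx":0,"wy":0,"wz":0},{"fingers":-1,"x":0,"y":0,"z":0,"wx":0,"wy":0,"wz":0}]'
python3 shot.py pin
```

```text
clock: 12.68
tool_pos: [0.6052, -0.059, 0.1236]
eef_rot: [[-0.005, -0.382, 0.924], [0.001, 0.924, 0.382], [-1.0, 0.003, -0.004]]
wrist_force: [-0.1, 0.2, 1.0]
opening: -0.004
clock: 12.92
tool_pos: [0.6083, -0.0596, 0.1277]
eef_rot: [[0.002, -0.382, 0.924], [-0.001, 0.924, 0.382], [-1.0, -0.001, 0.002]]
wrist_force: [0.3, 1.1, 0.4]
opening: -0.001
tcp px [[317.00350516 194.37150505]] [[291.35726836 164.19555975]]
```

View pics/side_pinc.png

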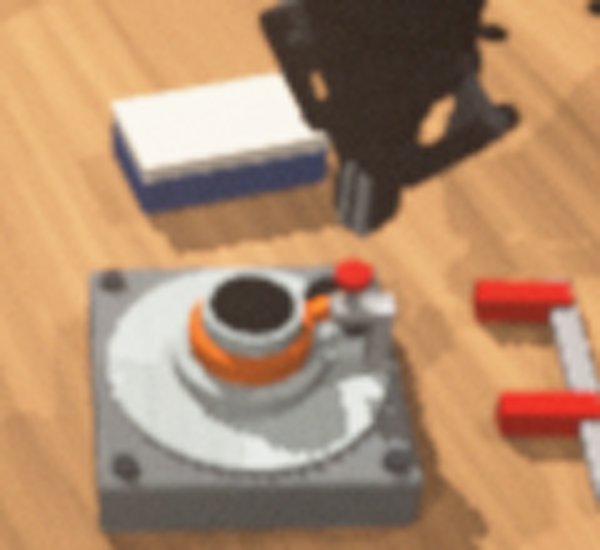

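```bash

python3 -m jog '[{"fingers":-1,"x":1,"y":0.08,"z":-0.2,"wx":0,"wy":0,"wz":0},{"fingers":-1,"x":2,"y":0.08,"z":-0.2,"wx":0,"wy":0,"wz":0},{"fingers":-1,"x":2.4,"y":0.08,"z":-0.2,"wx":0,"wy":0,"wz":0},{"fingers":-1,"x":2.4,"y":0.08,"z":-0.2,"wx":0,"wy":0,"wz":0}]'
python3 shot.py pin2
```

```text
clock: 13.52
tool_pos: [0.6048, -0.0594, 0.1015]
eef_rot: [[-0.001, -0.382, 0.924], [0.0, 0.924, 0.382], [-1.0, 0.001, -0.001]]
wrist_force: [0.8, -0.2, 0.7]
opening: 0.001
tcp px [[314.41305254 203.1522823 ]] [[290.34940826 168.01093517]]
```

View pics/side_pin2c.png

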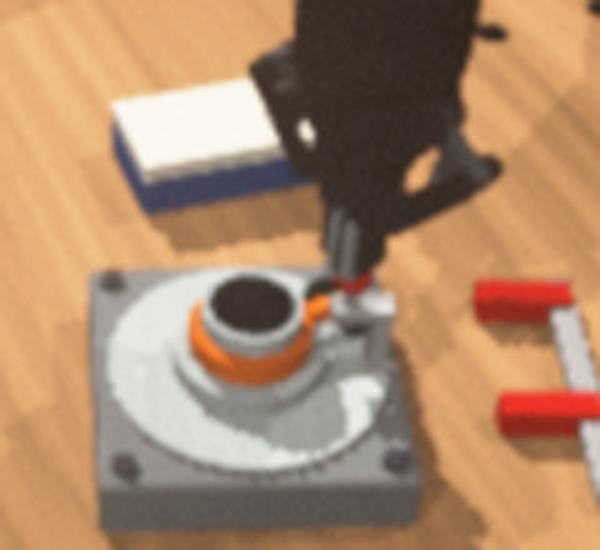

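Tip centred above the red head (about (316,205)). Pushing down in steps.

```bash

python3 -m jog '[{"fingers":-1,"x":0.3,"y":0,"z":0,"wx":0,"wy":0,"wz":0},{"fingers":-1,"x":0.5,"y":0,"z":0,"wx":0,"wy":0,"wz":0}]'
python3 -m jog '[{"fingers":-1,"x":0.3,"y":0,"z":0,"wx":0,"wy":0,"wz":0},{"fingers":-1,"x":0.5,"y":0,"z":0,"wx":0,"wy":0,"wz":0}]'
python3 -m jog '[{"fingers":-1,"x":0.2,"y":0,"z":0,"wx":0,"wy":0,"wz":0},{"fingers":-1,"x":0.4,"y":0,"z":0,"wx":0,"wy":0,"wz":0}]'
```

```text
clock: 13.88
tool_pos: [0.6055, -0.0595, 0.0973]
eef_rot: [[0.001, -0.382, 0.924], [-0.0, 0.924, 0.382], [-1.0, -0.0, 0.001]]
wrist_force: [1.1, 0.2, 2.4]
opening: 0.003
clock: 14.12
tool_pos: [0.6054, -0.0595, 0.0921]
eef_rot: [[0.001, -0.382, 0.924], [-0.0, 0.924, 0.382], [-1.0, -0.0, 0.001]]
wrist_force: [2.2, -0.8, 2.2]
opening: -0.0
clock: 14.38
tool_pos: [0.6054, -0.0595, 0.0881]
eef_rot: [[0.001, -0.382, 0.924], [-0.0, 0.924, 0.382], [-1.0, -0.0, 0.001]]
wrist_force: [1.8, -0.4, 3.2]
opening: -0.0
```

```bash

python3 -m jog '[{"fingers":-1,"x":0.1,"y":0,"z":0,"wx":0,"wy":0,"wz":0},{"fingers":-1,"x":0.2,"y":0,"z":0,"wx":0,"wy":0,"wz":0}]'
python3 -m jog '[{"fingers":-1,"x":0.05,"y":0,"z":0,"wx":0,"wy":0,"wz":0},{"fingers":-1,"x":0.05,"y":0,"z":0,"wx":0,"wy":0,"wz":0}]'
```

```text
clock: 14.62
tool_pos: [0.6052, -0.0595, 0.0861]
eef_rot: [[0.0, -0.382, 0.924], [-0.0, 0.924, 0.382], [-1.0, -0.0, 0.0]]
wrist_force: [1.8, -0.1, 3.5]
opening: 0.003
clock: 14.88
tool_pos: [0.6052, -0.0595, 0.0861]
eef_rot: [[0.0, -0.382, 0.924], [-0.0, 0.924, 0.382], [-1.0, -0.0, 0.0]]
wrist_force: [0.1, 0.1, 6.0]
opening: -0.003
```

```bash

python3 -m jog '[{"fingers":-1,"x":0.05,"y":0,"z":0,"wx":0,"wy":0,"wz":0},{"fingers":-1,"x":0.1,"y":0,"z":0,"wx":0,"wy":0,"wz":0},{"fingers":-1,"x":0.1,"y":0,"z":0,"wx":0,"wy":0,"wz":0}]'
python3 f.py
```

```text
clock: 15.25
tool_pos: [0.6053, -0.0595, 0.086]
eef_rot: [[0.001, -0.382, 0.924], [-0.0, 0.924, 0.382], [-1.0, -0.001, 0.001]]
wrist_force: [-2.8, 0.1, 14.5]
opening: -0.002
[ 0.016 -0.001  0.012 -0.045]
F [-2.41  0.31 14.88] T [ 0.071  0.573 -0.005] sdTz 0.024 open -0.001 pos [ 0.6053 -0.0595  0.086 ] yaw 1.963 tilt [ 0.001 -0.   ] t 15.45
```

Pin at the hard stop (z = 0.086, force rising to about 15 N). Retreating and checking.

```bash

python3 -m jog '[{"fingers":-1,"x":-2,"y":0,"z":0,"wx":0,"wy":0,"wz":0},{"fingers":-1,"x":-6,"y":0,"z":0,"wx":0,"wy":0,"wz":0},{"fingers":-1,"x":-12,"y":0,"z":0,"wx":0,"wy":0,"wz":0},{"fingers":-1,"x":-15,"y":4,"z":-3,"wx":0,"wy":0,"wz":0},{"fingers":-1,"x":-15,"y":8,"z":-6,"wx":0,"wy":0,"wz":0}]'
python3 -m jog '[{"fingers":-1,"x":0,"y":5,"z":-3,"wx":0,"wy":0,"wz":0},{"fingers":-1,"x":0,"y":10,"z":-6,"wx":0,"wy":0,"wz":0},{"fingers":-1,"x":0,"y":15,"z":-9,"wx":0,"wy":0,"wz":0},{"fingers":-1,"x":0,"y":20,"z":-12,"wx":0,"wy":0,"wz":0},{"fingers":-1,"x":0,"y":20,"z":-12,"wx":0,"wy":0,"wz":0}]'
python3 shot.py end
python3 - <<'E'
from h import *
a=cv2.imread("pics/side_end.png")[192:267,253:343];a=cv2.resize(a,(540,450),interpolation=cv2.INTER_CUBIC);cv2.imwrite("pics/se.png",a)
g=[.5637,-.043,-.334]
for a_ in(.3,.35,.4,.45): print(a_,[proj(n,g2w(g,[pol(a_,.053,.060)]))[0].round(1).tolist() for n in("side","top")])
print(proj("side",g2w(g,[pol(-.03,.046,.0845)])))
E
```

```text
clock: 16.08
tool_pos: [0.519, -0.0082, 0.2365]
eef_rot: [[0.003, -0.382, 0.924], [-0.0, 0.924, 0.382], [-1.0, -0.002, 0.003]]
wrist_force: [-0.2, -0.4, -0.1]
opening: 0.004
clock: 16.7
tool_pos: [0.3281, 0.1319, 0.2344]
eef_rot: [[-0.002, -0.386, 0.923], [0.0, 0.923, 0.386], [-1.0, 0.001, -0.002]]
wrist_force: [0.8, 0.0, 0.3]
opening: -0.001
tcp px [[170.67196591 134.81883144]] [[215.97237549 260.15031246]]
0.3 [[314.3, 210.7], [284.2, 168.1]]
0.35 [[313.8, 210.0], [283.3, 168.0]]
0.4 [[313.3, 209.3], [282.5, 168.0]]
0.45 [[312.7, 208.7], [281.6, 168.1]]
[[314.41280164 208.28647911]]
```

View pics/se.png

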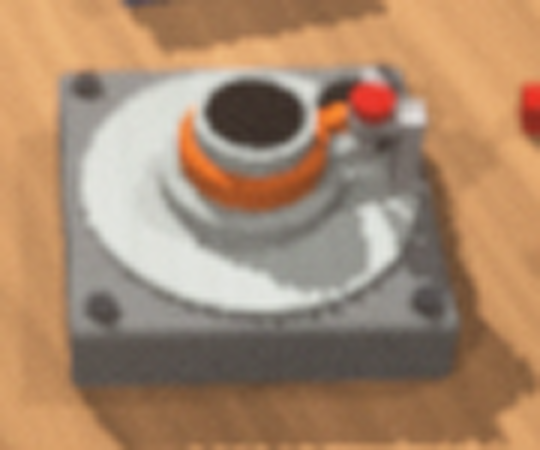

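View pics/top_endc.png

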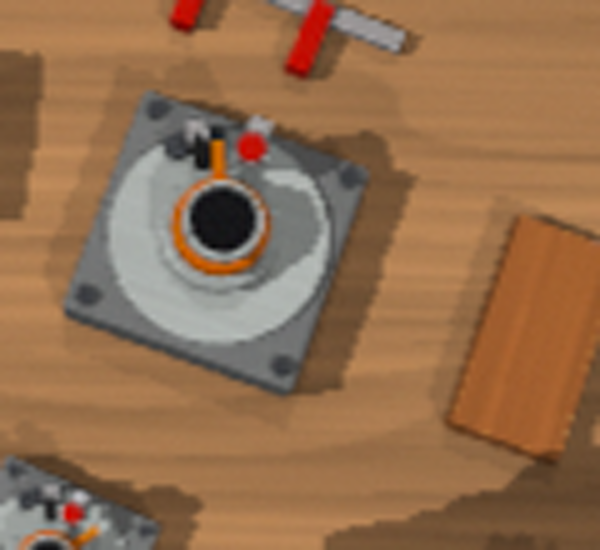

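View pics/side_end.png

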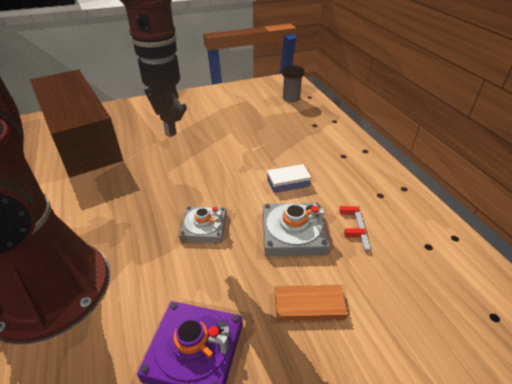

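The lug at top ≈(283,171) rests against the black pad at ≈(280,170). The red head at side ≈(315,209) has dropped as predicted. The sanding block, offcut and clamp have not moved.

```bash
python3 -c "
from workcell import finish_job
print(finish_job())"
```

```text
the job is handed in; nothing more can be done
None
```

The large grey dust gate is closed and locked, and I handed the job in at about 17 s of the 67 s allowed.

- **Closing:** I gripped the orange ring and turned it about 0.6 rad anticlockwise until the moment showed the lug meeting the rubber. The press peaked at about 7–8 N, so I eased back to about 5 N before letting go. These forces are worked out from the wrist moment and turn angle, not measured at the pad.
- **Locking:** I pushed the red pin down until it hit its hard stop, with the fingertip at height 86.0 mm and the force rising from about 3 N to 15 N.
- **Last checks:** With the arm clear, the top picture shows the lug against the black pad and the pin behind it. The red head is lowered as predicted, and the sanding block, offcut and clamp look unmoved.

**Not fully confirmed:**
- **Squeeze on the rubber:** I could not measure it after release. That it stayed on is inferred from ring friction, about 0.25 N m against about 0.23 N m from the pad.
- **Fixed rings:** While gripping, the wrist read 5–9 N upward. I take this as the closing pads dragging on the orange ring. The pictures put the fingertips at about 54–57 mm, above the base ring, but at only 2–3 mm per pixel.

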